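# Vent the bottle for the autoclave

### The arm

A 6-joint arm with a two-finger parallel gripper is mounted at the origin on a cart in front of the work surface, level with it; the furniture and walls round the work are solid. World frame = base frame: x ahead of the robot, y to its left, z up, the work surface at z = 0. Lengths are in m, angles in degrees, forces in N, time in s.
With the tool pointing down it reaches from about 0.4 to 0.825 m from the base axis. Payload 7 kg.
Tool frame: the origin (TCP) lies at the very end of the fingers, on their centre line; the grasp point (between the pads) lies 19 mm behind it; z points along the fingers, y is the line along which they close (so a half turn about z gives the same grasp; the last joint's range is limited). The gripper opens to 88 mm and grips with 3 to 60 N. Pads are 19 mm wide; open, the fingers measure 130 mm over their backs; the gripper's body (78 mm by 193 mm) begins 47 mm behind the grasp point.
Start: joints at [86.522, 20.546, 0.682, 0, -70.136, -16.507], TCP at [0.231, 0.634, 0.227] pointing down, gripper open.
Joint ranges: [-176.03, 176.03], [-82.01, 121.73], [-58.28, 71.71], [-173.87, 95.51], [-174.79, -0.11], [-173.66, 173.66]. Speed limits (degrees/s): [136.94, 136.94, 172.46, 180, 180, 180].

### API

Orientations are given as [roll, pitch, yaw] about the fixed x, y, z axes, in that order (R = Rz(yaw) Ry(pitch) Rx(roll)).
In Python, from plant import get_state, capture, close_job, regions_of gives the robot as it stands.
- The arm moves only by the tool jog_arm, never from a script. Its argument "moves" is a list of rows, each a list of 3 entries, a list of its own where there are three numbers: the shift along the tool's x, y, z in cm, then the turn about the tool's z in degrees, then the finger opening in cm, from 0 to 8.76. A call has 1 to 12 rows; each row shifts and turns the commanded pose from where the row before left it, along the tool's axes as they then stand; what a row does not reach is not made up. A row lasts 1/8 s, in which the tool goes at most 62.5 mm and 10.7 degrees, less where a joint would pass 70% of its speed; a pose out of reach is approached as far as the arm can. A call is refused whole if a number of a shift passes 6.25 or a number of a turn 10.7, either way. A call with a gripper value outside its range is refused whole. The fingers move at their own pace and stop on an object; "newtons" is the grip in N (left out, the last holds). Time passes only in rows, so rows that do not move let the fingers close. It gives the time, the measured TCP pose, the force, the opening and the grip force at its end, in the units of the state.
- get_state(): the state, without advancing time (a new reading comes with each control period).
- capture(name): name is "scene" or "top"; returns a dict with "pixels" (420x560x3 uint8, blue, green, red), "mtx" (3x3 intrinsics, pixels), "k1" (the pictures are not rectified: a ray, as slopes to the right and down, at radius r is drawn at 1 + k1 r^2 times it, then the intrinsics apply), "world_from_camera" (4x4, takes a point from camera to world coordinates). Camera axes: x right, y down, z forward; pixel columns grow to the right and rows downward; lengths in m; the calibration is good to about 2 mm. A picture is of the moment at which its call begins. There is no depth.
- close_job(): hands the job in; it is judged then, once.
Trained networks look in a picture, given as the dict that the camera call returned (one of the last four; its "shot" number tells which), for a name from the list of things; names that differ only in an ending like _2 or _b are one class to them, and where a whole thing is asked for, a point or a joint stands for the part that bears it (a point fixed in the world has none). Each returns a list of dicts, best first, with "confidence" (0 to 1); they miss things now and then, are a little off and sometimes report something else, mostly with a low value. They report only what shows in the picture. A call takes as long as a camera call.
- regions_of(picture, thing): "pixels" (420x560 bool, what is visible of it) and "pixel" ([column, row] in pixels, amid what is visible of it).
The state is a dict: "time_s": time; "joints": joint angles; "qd": joint speeds; "joint_torque": joint torques, N m; "tcp_pos": TCP position; "eef_rot": TCP orientation; "contact_force": force on the tool from outside, world axes, zero at the start; "moment": the same for the moment, N m; "gripper_width": finger opening in m; "gripper_force": force on a finger pad.
Only numpy, scipy, OpenCV 4.12 (cv2) and the standard library are available. Lean on these libraries where they do the work, as an engineer would, in place of code of your own. Each camera call takes 0.05 s, during which the arm holds its last target. There are 200 camera calls.

### The job

Both bottles have their caps only part way on; the one standing in the steel tray is going into the autoclave. Screw that bottle's cap down (clockwise) until it bottoms out, then back it off a quarter turn so it can vent, and finish there with the cap still firmly in the gripper's grasp, ready for it to be taped. Leave the other bottle's cap as it is, and do not knock or shift the things around.

Things in the scene. Friction and masses are not known exactly. Their poses are not given: they have to be found in the camera images.
- tray: shallow open stainless-steel tray, 170 (its x) x 150 (its y) x 18 mm, fixed to the bench; origin under its centre. One of the two bottles stands in it
- mat: flat grey mat, 170 x 150 x 3 mm, fixed; origin under its centre. The other bottle stands on it
- bottle_a: one of two identical brown bottles (body 56 mm in diameter, neck 33 mm), each held fast, unable to turn or shift, in a black rubber holder 76 mm across and 24 mm high; origin under the centre of the holder at bench height, z up along the bottle's axis. Either bottle may be the one in the tray (its axis within 30 mm of the tray's centre)
- cap_a: white knurled screw cap of bottle_a, 45 mm in diameter, 27 mm high, upright on the bottle's axis; origin at the centre of its underside, which lies 102 mm above the bench when the cap is home. Below it the neck is thinner for about 10 mm, then the shoulder widens.
- cap_a_mid (a point): centre of cap_a, on its axis half-way up (115.5 mm above the bench when home)
- cap_a_pointer (a point): outer end of the black pointer rib on the top of cap_a, 20.5 mm from its axis. The pointer stands exactly over the white lug of the holder when the cap is home
- bottle_a_lug (a point): the small white lug on top of bottle_a's holder, 33 mm from the axis; fixed index mark for the pointer
- thread_a (a joint): turn of cap_a on its thread in rad: 0 = bottomed out (hard stop), grows as it is unscrewed (counter-clockwise seen from above), at most 4.5. Right-handed thread, the cap rises 6 mm a turn; it stays where it is left; turning takes about 0.05 N m. Starts between 2.0 and 3.4 on both bottles, cap already engaged
- bottle_b: one of two identical brown bottles (body 56 mm in diameter, neck 33 mm), each held fast, unable to turn or shift, in a black rubber holder 76 mm across and 24 mm high; origin under the centre of the holder at bench height, z up along the bottle's axis. Either bottle may be the one in the tray (its axis within 30 mm of the tray's centre)
- cap_b: white knurled screw cap of bottle_b, 45 mm in diameter, 27 mm high, upright on the bottle's axis; origin at the centre of its underside, which lies 102 mm above the bench when the cap is home. Below it the neck is thinner for about 10 mm, then the shoulder widens.
- cap_b_mid (a point): centre of cap_b, on its axis half-way up (115.5 mm above the bench when home)
- cap_b_pointer (a point): outer end of the black pointer rib on the top of cap_b, 20.5 mm from its axis. The pointer stands exactly over the white lug of the holder when the cap is home
- bottle_b_lug (a point): the small white lug on top of bottle_b's holder, 33 mm from the axis; fixed index mark for the pointer
- thread_b (a joint): turn of cap_b on its thread in rad: 0 = bottomed out (hard stop), grows as it is unscrewed (counter-clockwise seen from above), at most 4.5. Right-handed thread, the cap rises 6 mm a turn; it stays where it is left; turning takes about 0.05 N m. Starts between 2.0 and 3.4 on both bottles, cap already engaged
- tape_roll: bystander: roll of tape lying flat, 98 mm across, 25 high; origin under its centre
- petri_dish: bystander: petri dish, 61 mm across, 13 high; origin under its centre
- weighing_bottle: bystander: small glass weighing bottle with lid, 41 mm across, 52 high; origin under its centre
- beaker_150: bystander: glass beaker, 68 mm across, 79 high; origin under its centre
- crucible: bystander: porcelain crucible with lid, 43 mm across, 46 high; origin under its centre
- dropper_1: bystander: brown dropper bottle, 38 mm across, 108 high; origin under its centre

How it is judged (in metres and radians):
On the way:
1. the cap of the bottle in the tray is bottomed out (within 0.09 rad of the stop) (((horizontal distance between bottle_a and tray below 0.08 m and value of joint thread_a below 0.09 rad) or (horizontal distance between bottle_b and tray below 0.08 m and value of joint thread_b below 0.09 rad))), for 0.1 s.
At the end, for the whole second after the job is handed in: the cap of the bottle in the tray stands a quarter turn off its stop (1.22 to 1.92 rad, i.e. 90 +/- 20 degrees), is still, and is held in the gripper (finger force above 2 N, grasp point within 35 mm of the cap's centre); the other bottle's cap has not been turned (pointer within 7 mm of its start) ((((horizontal distance between bottle_a and tray below 0.08 m and value of joint thread_a between 1.22 and 1.92 rad and contact force between the fingers and cap_a above 2 N and distance between the grasp point and cap_a_mid below 0.035 m and angular speed of cap_a below 0.15 rad/s) and distance of cap_b_pointer from where it was at the start of the episode below 0.007 m) or ((horizontal distance between bottle_b and tray below 0.08 m and value of joint thread_b between 1.22 and 1.92 rad and contact force between the fingers and cap_b above 2 N and distance between the grasp point and cap_b_mid below 0.035 m and angular speed of cap_b below 0.15 rad/s) and distance of cap_a_pointer from where it was at the start of the episode below 0.007 m))); the arm keeps its last pose, push and grip.
It fails at once if the cap of the bottle that is not in the tray is turned (pointer moved over 7 mm, about 20 degrees) ((horizontal distance between bottle_a and tray below 0.08 m and distance of cap_b_pointer from where it was at the start of the episode above 0.007 m) or (horizontal distance between bottle_b and tray below 0.08 m and distance of cap_a_pointer from where it was at the start of the episode above 0.007 m)).
It fails at once if a bystander is shifted by more than 30 mm or knocked over (distance of any of tape_roll, petri_dish, weighing_bottle, beaker_150, crucible, dropper_1 from where it was at the start of the episode above 0.03 m or angle between any of tape_roll, petri_dish, weighing_bottle, beaker_150, crucible, dropper_1's own z axis and vertical above 0.5 rad).
It also fails if it takes over 58 s, if anything falls off the work surface, if the arm or the gripper's body presses on something with over 40 N, if the wrist force passes 120 N, or if a joint passes its speed limit or range.

## Working session

There is one attempt and no reset: what is moved stays moved. The work goes in short steps, Python scripts to look and compute and a tool call to move; the robot and the scene stay as the last step left them, time stands still between calls to the robot, and variables do not carry over. Pictures are saved under pics/ and viewed, at most 10 in all, crops included, and the job is handed in when it is done.

Besides the shell and the picture viewer there is one more tool, called after "Emit:" by a JSON object that holds its "name" and its "arguments", one argument or row to a line. jog_arm: Moves the arm, as the interface text tells. Its arguments: {"type":"object","properties":{"moves":{"type":"array"},"newtons":{"type":"number"}},"required":["moves"]}

```bash
mkdir -p pics; cat > h.py <<'E'
import numpy as np, cv2
from plant import *
def ray(p,px):
    K=p["mtx"];k=p["k1"];d=np.array([(px[0]-K[0][2])/K[0][0],(px[1]-K[1][2])/K[1][1]])
    u=d.copy()
    for _ in range(20): u=d/(1+k*(u@u))
    T=np.array(p["world_from_camera"]);return T[:3,3],T[:3,:3]@np.r_[u,1]
def at(p,px,z):
    o,d=ray(p,px);return o+d*(z-o[2])/d[2]
def proj(p,X):
    T=np.array(p["world_from_camera"]);c=T[:3,:3].T@(np.array(X)-T[:3,3]);u=c[:2]/c[2];u=u*(1+p["k1"]*(u@u));K=p["mtx"]
    return np.array([K[0][0]*u[0]+K[0][2],K[1][1]*u[1]+K[1][2]])
E
python3 - <<'E'
from h import *
for n in("scene","top"):
    p=capture(n);cv2.imwrite(f"pics/{n}0.png",p["pixels"])
    print(n,np.round(p["world_from_camera"],3).tolist(),p["mtx"],p["k1"])
    for t,z in(("tray",0.005),("mat",.003),("cap_a",.14),("bottle_a",.06),("bottle_a_lug",.024),("dropper_1",.05),("beaker_150",.04),("tape_roll",.02),("weighing_bottle",.03),("crucible",.03),("petri_dish",.01)):
        for r in regions_of(p,t):
            if r["confidence"]>.3: print(t,round(r["confidence"],2),np.round(r["pixel"]),r["pixels"].sum(),np.round(at(p,r["pixel"],z),3))
print(get_state())
E
```

```text
scene [[-0.887, -0.19, 0.422, -0.226], [-0.463, 0.354, -0.813, 1.37], [0.005, -0.916, -0.402, 0.766], [0.0, 0.0, 0.0, 1.0]] [[539.52428902   0.         267.47417611]
 [  0.         539.52428902 210.15503493]
 [  0.           0.           1.        ]] -0.21755081496873285
tray 0.97 [230. 274.] 469 [0.464 0.268 0.005]
tray 0.59 [318. 212.] 603 [ 0.411 -0.235  0.005]
mat 0.72 [317. 216.] 598 [ 0.402 -0.212  0.003]
cap_a 0.65 [314. 181.] 155 [ 0.409 -0.185  0.14 ]
bottle_a 0.71 [313. 196.] 611 [ 0.434 -0.239  0.06 ]
bottle_a_lug 0.73 [313. 198.] 614 [ 0.46  -0.311  0.024]
dropper_1 0.75 [157. 295.] 434 [0.525 0.509 0.05 ]
beaker_150 0.79 [198. 311.] 948 [0.409 0.505 0.04 ]
tape_roll 0.89 [343. 188.] 326 [ 0.401 -0.46   0.02 ]
top [[0.008, -0.987, 0.163, 0.293], [-1.0, -0.009, -0.005, 0.001], [0.006, -0.163, -0.987, 1.401], [0.0, 0.0, 0.0, 1.0]] [[420.46771488   0.         285.34892224]
 [  0.         420.46771488 216.52158538]
 [  0.           0.           1.        ]] -0.013707969949974565
tray 0.68 [203. 224.] 2024 [0.497 0.27  0.005]
mat 0.84 [360. 253.] 1730 [ 0.402 -0.255  0.003]
ma
[... 662 characters left out ...]
0.003 0.01 ]
{'time_s': 1.2, 'joints': array([ 8.65221883e+01,  2.05449491e+01,  6.80412092e-01,  5.69685074e-04,
       -7.01346891e+01, -1.65082768e+01]), 'qd': array([ 0.00111139, -0.11153543, -0.03622922, -0.09721833, -0.0073966 ,
       -0.02759391]), 'joint_torque': array([-7.59572376e-04, -5.82397914e+01,  2.93315059e+01,  7.00285479e+00,
        1.25754531e-02,  1.69105626e-06]), 'tcp_pos': array([0.23070757, 0.63432069, 0.22656721]), 'eef_rot': array([-1.79999106e+02, -2.93780559e-04, -1.99858949e+01]), 'contact_force': array([ 0.50091033, -0.99241205,  1.12605217]), 'moment': array([-0.00810746,  0.00239289, -0.02760959]), 'gripper_force': 0.0, 'gripper_width': 0.08750644838573246}
```

```bash
python3 - <<'E'
import cv2,numpy as np
a=cv2.imread("pics/top0.png");cv2.imwrite("pics/v1.png",cv2.resize(a[110:330,60:480],(798,418),interpolation=cv2.INTER_CUBIC))
b=cv2.resize(a[165:265,155:255],(400,400),interpolation=cv2.INTER_CUBIC)
s=cv2.imread("pics/scene0.png");c=cv2.resize(s[200:300,180:280],(400,400),interpolation=cv2.INTER_CUBIC)
cv2.imwrite("pics/v2.png",np.hstack([b,c]))
E
```

```text
(no output)
```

View pics/v1.png

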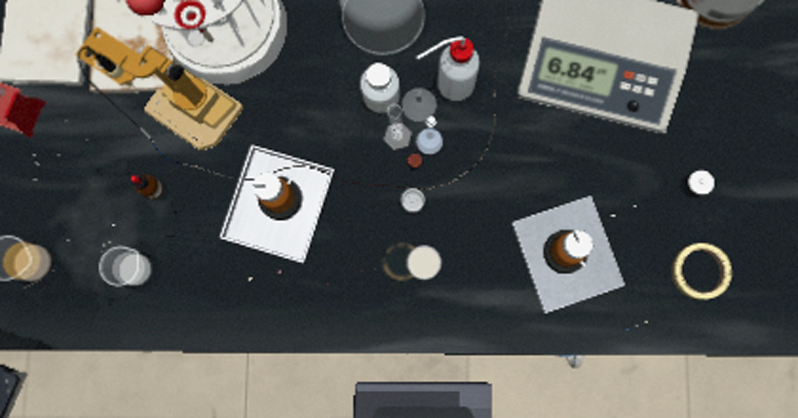

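View pics/v2.png

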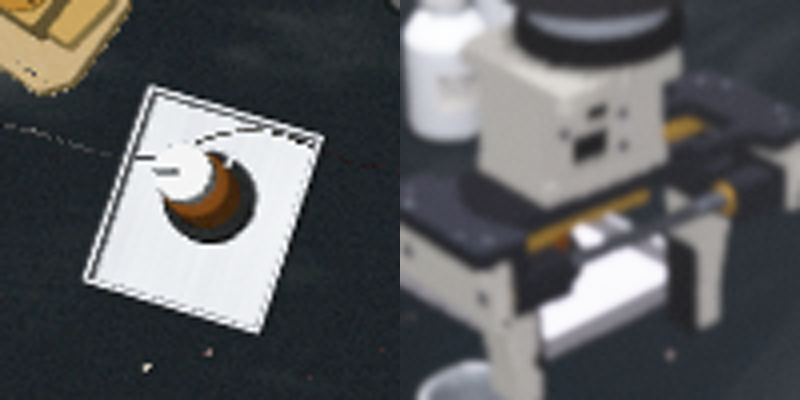

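View pics/scene0.png

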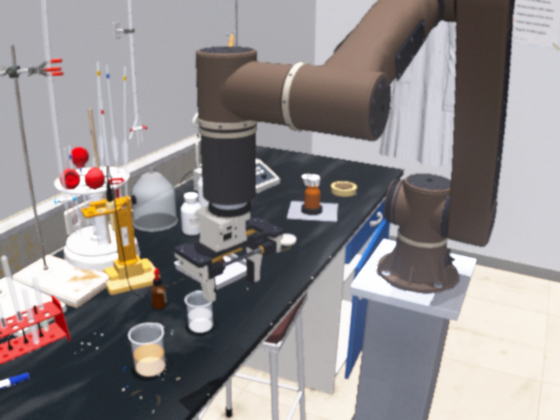

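```bash
python3 - <<'E'
from h import *
p=capture("top");cv2.imwrite("pics/t1.png",p["pixels"])
f=lambda x,y:(155+(x+.5)/4-.5,165+(y+.5)/4-.5)
print("holder",at(p,f(211,197),.024),"captop",at(p,f(182,175),.131),"lug",at(p,f(228,162),.026),"ptr",at(p,f(152,172),.131))
r=[r for r in regions_of(p,"cap_a")]
for q in r: print(q["confidence"],q["pixel"],at(p,q["pixel"],.125), np.argwhere(q["pixels"]).min(0),np.argwhere(q["pixels"]).max(0))
im=cv2.resize(p["pixels"][180:240,175:235],(600,600),interpolation=cv2.INTER_NEAREST)
c=at(p,f(211,197),0);h=.102+.0022
def circ(x,y,z,r,col):
    P=[(np.array(proj(p,(x+r*np.cos(t),y+r*np.sin(t),z)))-[175,180]+.5)*10 for t in np.linspace(0,6.28,60)]
    cv2.polylines(im,[np.int32(P)],True,col,1)
X,Y=at(p,f(211,197),.024)[:2]
circ(X,Y,.024,.038,(0,255,0));circ(X,Y,.131,.0225,(0,0,255))
cv2.imwrite("pics/v3.png",im)
E
```

```text
holder [0.52685744 0.25319823 0.024     ] captop [0.52557247 0.25647659 0.131     ] lug [0.55618197 0.23983459 0.026     ] ptr [0.52769812 0.27959935 0.131     ]
0.74 [198.5, 208.1] [0.5274883  0.26273286 0.125     ] [201 194] [215 208]
0.45 [366.2, 237.9] [ 0.43976056 -0.25293876  0.125     ] [232 357] [245 370]
0.27 [420.5, 254.7] [ 0.38982656 -0.41731074  0.125     ] [238 413] [267 444]
```

View pics/v3.png

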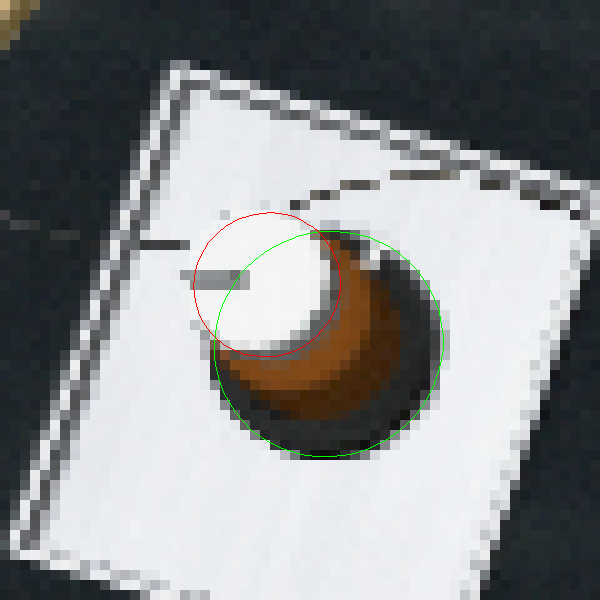

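Emit:
{"name": "jog_arm", "arguments": {
  "moves": [
    [[3.4,2.12,0],0,8.76],
    [[3.4,2.12,0],0,8.76],
    [[3.4,2.12,0],0,8.76],
    [[3.4,2.12,0],0,8.76],
    [[3.4,2.12,0],0,8.76],
    [[3.4,2.12,0],0,8.76],
    [[3.4,2.12,0],0,8.76],
    [[3.4,2.12,0],0,8.76],
    [[3.4,2.12,0],0,8.76],
    [[3.4,2.12,0],0,8.76],
    [[3.4,2.12,0],0,8.76],
    [[3.4,2.12,0],0,8.76]
  ]
}}

```text
time_s: 2.8
tcp_pos: [0.5279, 0.2548, 0.2268]
eef_rot: [-180.0, -0.0, -20.0]
contact_force: [0.4, 0.9, -0.0]
gripper_width: 0.0881
gripper_force: 0.0
```

```bash
python3 - <<'E'
from h import *
s=get_state()
for k in("time_s","joints","tcp_pos","eef_rot","contact_force"):print(k,np.round(s[k],3))
p=capture("scene");cv2.imwrite("pics/s1.png",p["pixels"])
E
```

```text
time_s 2.8
joints [ 4.4861e+01  1.2221e+01 -1.0887e+01  4.0000e-03 -6.6868e+01  2.5162e+01]
tcp_pos [0.528 0.255 0.227]
eef_rot [-1.7998e+02 -1.4000e-02 -1.9976e+01]
contact_force [ 0.405  0.893 -0.015]
```

View pics/s1.png

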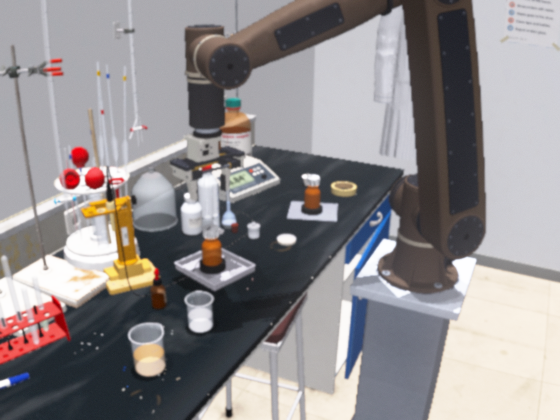

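The bottle in the tray stands at about pixel (212,255), with nothing tall within the gripper's sweep. I'll cross-check the axis with this camera.

```bash
python3 - <<'E'
from h import *
p=capture("scene")
for t in("bottle_a","cap_a"):
  for q in regions_of(p,t):
    if q["confidence"]>.25: a=np.argwhere(q["pixels"]);print(t,q["confidence"],q["pixel"],a.min(0),a.max(0))
im=cv2.resize(p["pixels"][215:285,175:255],(800,700)[:2],interpolation=cv2.INTER_NEAREST)[:600]
def circ(x,y,z,r,col):
    P=[(np.array(proj(p,(x+r*np.cos(t),y+r*np.sin(t),z)))-[175,215]+.5)*10 for t in np.linspace(0,6.28,60)]
    cv2.polylines(im,[np.int32(P)],True,col,1)
X,Y=.5275,.255
circ(X,Y,.131,.0225,(0,0,255));circ(X,Y,.104,.0225,(255,0,0));circ(X,Y,.024,.038,(0,255,0));circ(X,Y,.0,.038,(0,255,0))
cv2.imwrite("pics/v4.png",im)
E
```

```text
bottle_a 0.91 [309.0, 197.0] [175 301] [215 322]
bottle_a 0.57 [210.7, 251.8] [223 198] [273 225]
cap_a 0.58 [156.1, 293.0] [270 150] [309 165]
cap_a 0.53 [211.4, 230.1] [225 202] [238 217]
```

View pics/v4.png

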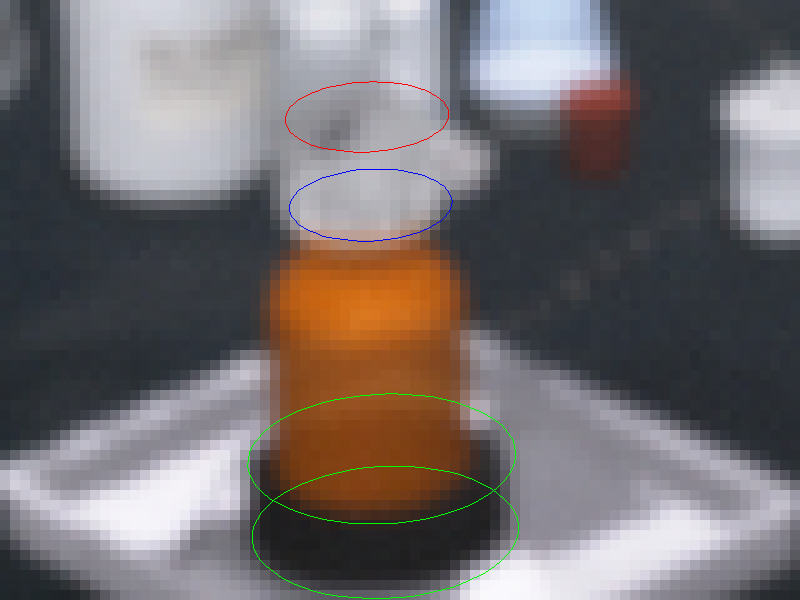

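Both cameras agree within about 2 mm (cap at pixels (203–219, 225–238)). Descending now.

Emit:
{"name": "jog_arm", "arguments": {
  "moves": [
    [[0,0,3],0,8.76],
    [[0,0,3],0,8.76],
    [[0,0,3],0,8.76],
    [[0,0,2],0,8.76],
    [[0,0,1],0,8.76],
    [[0,0,0.5],0,8.76],
    [[0,0,0],0,8.76]
  ]
}}

```text
time_s: 3.88
tcp_pos: [0.5273, 0.2562, 0.1019]
eef_rot: [-180.0, -0.0, -20.0]
contact_force: [0.1, 0.9, 0.7]
gripper_width: 0.0875
gripper_force: 0.0
```

Emit:
{"name": "jog_arm", "arguments": {
  "moves": [
    [[0,0,0],0,4],
    [[0,0,0],0,4],
    [[0,0,0],0,4],
    [[0,0,0],0,4],
    [[0,0,0],0,4],
    [[0,0,0],0,4]
  ],
  "newtons": 15
}}

```text
time_s: 4.62
tcp_pos: [0.5273, 0.256, 0.1017]
eef_rot: [-180.0, -0.0, -20.0]
contact_force: [-0.6, 1.5, -0.4]
gripper_width: 0.0444
gripper_force: 15.0
```

```bash
python3 - <<'E'
from h import *
s=get_state()
for k in("time_s","tcp_pos","eef_rot","contact_force","moment","gripper_width","gripper_force"):print(k,np.round(s[k],4))
E
```

```text
time_s 4.625
tcp_pos [0.5273 0.256  0.1017]
eef_rot [-1.799764e+02 -1.140000e-02 -1.997810e+01]
contact_force [-0.6291  1.5004 -0.388 ]
moment [ 0.3637 -0.0035 -0.0204]
gripper_width 0.0444
gripper_force 15.0
```

Emit:
{"name": "jog_arm", "arguments": {
  "moves": [
    [[0,0,0.015],8,4],
    [[0,0,0.015],8,4],
    [[0,0,0.015],8,4],
    [[0,0,0.015],8,4],
    [[0,0,0.015],8,4],
    [[0,0,0.015],8,4],
    [[0,0,0.015],8,4],
    [[0,0,0.015],8,4],
    [[0,0,0.015],8,4],
    [[0,0,0.015],8,4],
    [[0,0,0],0,4]
  ],
  "newtons": 25
}}

```text
time_s: 6.0
tcp_pos: [0.5289, 0.257, 0.1004]
eef_rot: [-179.9, 0.1, -100.1]
contact_force: [6.6, 2.4, -3.7]
gripper_width: 0.0439
gripper_force: 25.0
```

```bash
cat > st.py <<'E'
from h import *
s=get_state()
for k in("time_s","joints","tcp_pos","eef_rot","contact_force","moment","gripper_width","gripper_force"):print(k,np.round(s[k],4))
E
python3 st.py
```

```text
time_s 6.0
joints [ 4.49818e+01  1.86987e+01 -2.00772e+01  5.18000e-02 -5.10210e+01
 -5.50910e+01]
tcp_pos [0.5289 0.257  0.1004]
eef_rot [-1.798507e+02  1.434000e-01 -1.000765e+02]
contact_force [ 6.6158  2.3568 -3.7088]
moment [ 0.9955 -2.1677 -0.0045]
gripper_width 0.0439
gripper_force 25.0002
```

Emit:
{"name": "jog_arm", "arguments": {
  "moves": [
    [[-0.1,-0.15,0.02],0,4],
    [[0,0,0.01],6,4],
    [[0,0,0.01],6,4],
    [[0,0,0.01],6,4],
    [[0,0,0.01],6,4],
    [[0,0,0],0,4]
  ]
}}

```text
time_s: 6.75
tcp_pos: [0.5295, 0.2568, 0.0999]
eef_rot: [-180.0, 0.1, -123.9]
contact_force: [3.0, 0.7, 0.8]
gripper_width: 0.0442
gripper_force: 25.0
```

```bash
python3 st.py
```

```text
time_s 6.75
joints [ 4.49130e+01  1.88450e+01 -1.99262e+01  3.52000e-02 -5.11563e+01
 -7.88641e+01]
tcp_pos [0.5295 0.2568 0.0999]
eef_rot [-1.799591e+02  6.580000e-02 -1.239290e+02]
contact_force [3.0176 0.66   0.8447]
moment [ 0.4227 -1.124  -0.066 ]
gripper_width 0.0442
gripper_force 25.0009
```

Emit:
{"name": "jog_arm", "arguments": {
  "moves": [
    [[0,0,0.005],4,4],
    [[0,0,0],0,4]
  ]
}}

```text
time_s: 7.0
tcp_pos: [0.5296, 0.2568, 0.0998]
eef_rot: [-180.0, 0.1, -127.8]
contact_force: [3.9, 0.1, 2.0]
gripper_width: 0.0441
gripper_force: 25.0
```

Emit:
{"name": "jog_arm", "arguments": {
  "moves": [
    [[0,0,0.005],4,4],
    [[0,0,0],0,4]
  ]
}}

```text
time_s: 7.25
tcp_pos: [0.5296, 0.2567, 0.0998]
eef_rot: [-180.0, 0.1, -131.8]
contact_force: [4.8, 0.4, 1.2]
gripper_width: 0.044
gripper_force: 25.0
```

```bash
python3 st.py|tail -5
```

```text
eef_rot [-1.799587e+02  7.080000e-02 -1.318182e+02]
contact_force [4.8139 0.3847 1.1868]
moment [ 0.0531 -2.0003  0.0359]
gripper_width 0.044
gripper_force 25.0007
```

Emit:
{"name": "jog_arm", "arguments": {
  "moves": [
    [[0,0,0.005],4,4],
    [[0,0,0],0,4]
  ]
}}

```text
time_s: 7.5
tcp_pos: [0.5297, 0.2566, 0.0997]
eef_rot: [-180.0, 0.1, -135.8]
contact_force: [5.7, -0.0, 0.1]
gripper_width: 0.0442
gripper_force: 25.0
```

```bash
python3 st.py|tail -5
```

```text
eef_rot [-1.799585e+02  6.960000e-02 -1.358141e+02]
contact_force [ 5.6991 -0.0142  0.1008]
moment [-0.0636 -2.1988 -0.0519]
gripper_width 0.0442
gripper_force 25.0004
```

Emit:
{"name": "jog_arm", "arguments": {
  "moves": [
    [[0,0,0.005],4,4],
    [[0,0,0],0,4]
  ]
}}

```text
time_s: 7.75
tcp_pos: [0.5297, 0.2566, 0.0996]
eef_rot: [-180.0, 0.1, -139.8]
contact_force: [6.1, -1.1, 0.0]
gripper_width: 0.0442
gripper_force: 25.0
```

```bash
python3 st.py|grep mom
```

```text
moment [-2.0300e-01 -2.3041e+00 -3.0000e-04]
```

Emit:
{"name": "jog_arm", "arguments": {
  "moves": [
    [[0,0,0.005],4,4],
    [[0,0,0],0,4]
  ]
}}

```text
time_s: 8.0
tcp_pos: [0.5298, 0.2565, 0.0996]
eef_rot: [-180.0, 0.1, -143.8]
contact_force: [6.9, -0.5, 0.7]
gripper_width: 0.0437
gripper_force: 25.0
```

```bash
python3 st.py|grep mom; python3 -c "
from h import *
p=capture('top');cv2.imwrite('pics/v5.png',cv2.resize(p['pixels'][180:240,175:235],(600,600),interpolation=0))"
```

```text
moment [-0.3575 -2.4865 -0.0807]
```

View pics/v5.png

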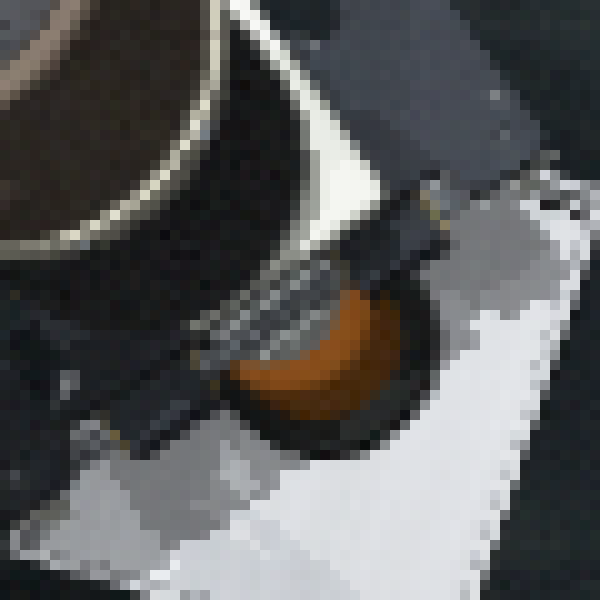

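Emit:
{"name": "jog_arm", "arguments": {
  "moves": [
    [[-0.08,-0.06,0.005],4,4],
    [[0,0,0.005],4,4],
    [[0,0,0],0,4]
  ]
}}

```text
time_s: 8.43
tcp_pos: [0.53, 0.2563, 0.0994]
eef_rot: [-180.0, -0.0, -151.7]
contact_force: [3.2, -1.6, 3.2]
gripper_width: 0.0436
gripper_force: 25.0
```

```bash
sed -i 's/"joints",/"joints","joint_torque",/' st.py; python3 st.py
```

```text
time_s 8.425
joints [ 4.484800e+01  1.893400e+01 -1.987180e+01  4.250000e-02 -5.120510e+01
 -1.066124e+02]
joint_torque [  0.6629 -48.8246  22.3795   3.8795  -0.3704  -1.2525]
tcp_pos [0.53   0.2563 0.0994]
eef_rot [-1.799651e+02 -1.000000e-03 -1.517378e+02]
contact_force [ 3.1963 -1.5508  3.1784]
moment [-0.4484 -1.0772  0.7371]
gripper_width 0.0436
gripper_force 25.0009
```

Emit:
{"name": "jog_arm", "arguments": {
  "moves": [
    [[0,0,0.005],4,4],
    [[0,0,0.005],4,4],
    [[0,0,0],0,4]
  ]
}}

```text
time_s: 8.8
tcp_pos: [0.5301, 0.2562, 0.0994]
eef_rot: [-180.0, 0.0, -159.8]
contact_force: [4.0, -3.2, 4.0]
gripper_width: 0.0441
gripper_force: 25.0
```

```bash
python3 st.py
```

```text
time_s 8.8
joints [ 4.48358e+01  1.89387e+01 -1.98747e+01  5.31000e-02 -5.11856e+01
 -1.14624e+02]
joint_torque [  1.8465 -48.508   22.2418   3.2238  -0.3028  -1.2471]
tcp_pos [0.5301 0.2562 0.0994]
eef_rot [-1.799628e+02  1.820000e-02 -1.597549e+02]
contact_force [ 3.9934 -3.1757  3.9871]
moment [-1.0615 -1.541   0.7388]
gripper_width 0.0441
gripper_force 25.0009
```

Emit:
{"name": "jog_arm", "arguments": {
  "moves": [
    [[0,0,-0.01],-9,4],
    [[0,0,-0.015],-9,4],
    [[0,0,-0.015],-9,4],
    [[0,0,-0.015],-9,4],
    [[0,0,-0.015],-9,4],
    [[0,0,0],0,4]
  ]
}}

```text
time_s: 9.55
tcp_pos: [0.5294, 0.257, 0.1]
eef_rot: [180.0, 0.0, -114.7]
contact_force: [-0.7, 0.7, 4.9]
gripper_width: 0.0438
gripper_force: 25.0
```

```bash
python3 st.py|tail -6
```

```text
tcp_pos [0.5294 0.257  0.1   ]
eef_rot [ 1.799555e+02  4.000000e-02 -1.146784e+02]
contact_force [-0.6628  0.6615  4.9319]
moment [0.5041 0.3427 0.0319]
gripper_width 0.0438
gripper_force 24.9999
```

Emit:
{"name": "jog_arm", "arguments": {
  "moves": [
    [[0,0,-0.015],-9,4],
    [[0,0,-0.015],-9,4],
    [[0,0,-0.015],-9,4],
    [[0,0,-0.015],-9,4],
    [[0,0,-0.015],-9,4],
    [[0,0,0],0,4],
    [[0,0,0],0,4]
  ]
}}

```text
time_s: 10.42
tcp_pos: [0.5283, 0.257, 0.1007]
eef_rot: [179.9, 0.1, -69.8]
contact_force: [-5.6, 2.2, 10.4]
gripper_width: 0.0441
gripper_force: 25.0
```

```bash
python3 st.py|tail -6;python3 -c "
from h import *
for n in('top','scene'):
  p=capture(n);a=(p['pixels'][180:240,175:235] if n=='top' else p['pixels'][205:265,180:240]);globals()[n]=cv2.resize(a,(400,400),interpolation=cv2.INTER_CUBIC)
cv2.imwrite('pics/v6.png',np.hstack([top,scene]))"
```

```text
tcp_pos [0.5283 0.257  0.1007]
eef_rot [ 1.799078e+02  8.080000e-02 -6.980640e+01]
contact_force [-5.6182  2.1523 10.4284]
moment [0.9645 2.3111 0.0784]
gripper_width 0.0441
gripper_force 25.0012
```

View pics/v6.png

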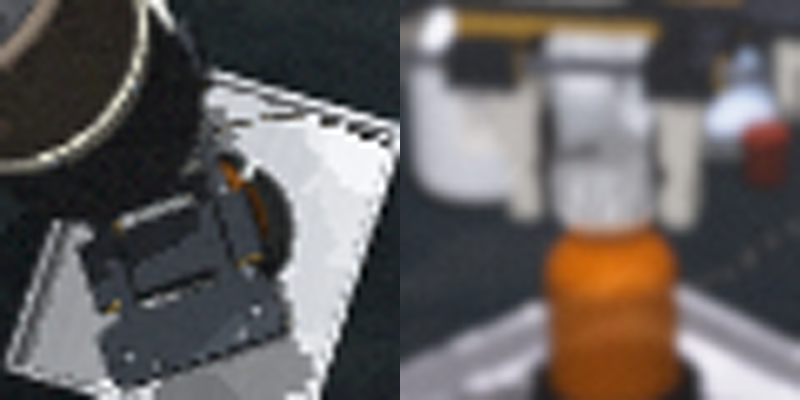

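The picture shows the cap still between the fingers at about (600,130) in the right half. The torque jumped to 0.74 N m at the stop, and the cap then came back 90° with no sign of slipping.

```bash
python3 -c "
from plant import close_job
print(close_job())"
```

```text
the job is handed in; nothing more can be done
None
```

I screwed the tray bottle's cap down to its stop (torque rose to 0.74 N m), backed it off about 90° and handed in with it gripped at 25 N; I didn't touch the other bottle or the bystanders, but the pointer was hidden by the gripper, so the 90° comes from the tool's turn, not a sighting, and no verdict was returned.

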